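# Draw a tapped blind plug from a gearmotor housing with a puller rod

### The job

Lift the red-handled puller rod out of the wooden block, screw it into the tapped plug on top of the gearmotor housing until its shoulder sits down on the plug, feeling for the thread with no more than about 5 N of pressure, then draw the plug straight up out of its bore. Stand the plug, with the puller still screwed into it, in the grey plastic tub and let go. Leave the other things alone.

Things in the scene. Friction and masses are not known exactly. Their poses are not given: they have to be found in the camera images.
- grip (a point): Centre of the red twelve-sided grip (28 mm across flats, 26 mm tall) of the loose puller rod, 80 g, which stands upright in the wooden block and lifts straight out; z up along the rod. Below: a shank 13 mm thick, a shoulder (32 mm wide, 5 mm thick) and a threaded end 16.6 mm long: 18.8 mm over the thread, then a tapered pilot 13 mm thick. Grip's underside 37 mm above the shoulder's underside.
- shoulder (a point): Centre of the underside of the puller's shoulder, on the rod's axis, 50 mm below grip; z up along the rod, x (as at grip) square out of one of the twelve flats. It rests on the wooden block at the start. Fully home, it lies on the plug's top face.
- puller: The same puller rod; origin at the tip of its threaded end, 16.6 mm below shoulder, z up along the rod. Where the thread starts lie round the rod is not given. It is home after 80 to 240 degrees of turn in all, when it sinks no further; no more than snug is needed. Let go part way in, it stays standing in the thread and can be gripped again for the next turn.
- plug_top (a point): Centre of the top face of the dark steel blind plug (40 mm diameter, 22 mm tall), at the mouth of its tapped hole; z up. The plug stands in its bore, flush with the turret's top, 58 mm above the worktop. Hole 20.8 mm wide (14.4 mm inside the thread), 19.5 mm deep, countersunk to 24.8 mm. Right-hand thread: clockwise from above screws in; three starts, 24 mm lead per turn, 1.5 mm axial play.
- plug: The same plug, loose, about 140 g; origin at the centre of its underside, z up; a pin below keeps it from turning. Its thread starts must be felt; over 15 N spoils them. Set down at any angle, the puller rests on the thread with its shoulder 5 to 11 mm above the plug. Under a push of 2 to 6 N it finds a start within 60 degrees of clockwise turn, then sinks 4 mm per 60 degrees.
- bore_top (a point): Centre of the mouth of the plug's bore (43 mm diameter, 22 mm deep, straight down) in the round turret (62 mm wide) of the gearmotor housing, 58 mm above the worktop; z up. Three spring plungers in the turret grip the plug's side: a straight pull of about 8 to 15 N is needed for the first 15 mm, then it comes free; pulled askew it jams.
- gearbox: The aluminium gearmotor housing, fixed to the worktop: foot plate 118 x 98 mm, case 36 mm tall below the turret, black motor pointing to its +x, shaft to its -x; origin at the centre of its underside, below the bore, z up.
- block_top (a point): Centre of the top face of the wooden block that holds the puller (60 x 120 x 32 mm, long side along its y, fixed), at the mouth of its middle hole (22 mm wide, 24 mm deep). Two smaller empty holes lie 40 mm to either side along y.
- tub_floor (a point): Centre of the inner floor, 2 mm above the worktop, of the loose grey plastic tub: round, open, 65 mm wide over the rim, 47 mm tall, narrowing to about 48 mm inside at the floor; z up. The plug can stand on its floor with the puller's grip well above the rim.
- tub: The same grey plastic tub, 120 g; origin at the centre of its underside, z up.
- meter: Bystander: yellow and black multimeter lying on the worktop, 146 x 76 x 45 mm; origin at the centre of its underside.
- glue: Bystander: white glue bottle with a red nozzle, standing, 36 mm wide, 105 mm tall; origin at the centre of its underside.
- reel: Bystander: small white solder reel, 70 x 52 x 28 mm with its loose end; origin at the centre of its underside.
- driver: Bystander: yellow-handled screwdriver lying on the worktop, 164 mm long, 21 mm wide; origin at the centre of its underside.
There are look-alikes about, which are no part of the job. Of the things that look like the puller, the smallest one is meant. Several things have the shape of the tub; the one meant has the colours described above.

How it is judged:
On the way, in this order (a step that is already met when the one before it is completed fails the run):
1. the puller is screwed into the plug until its shoulder is down on it, the plug still seated in its bore (z of shoulder in the frame of plug_top below 0.002 m and horizontal distance between shoulder and plug_top below 0.0025 m and z of plug_top in the frame of bore_top between -0.004 and 0.004 m), for 0.2 s.
2. the plug is drawn fully out of its bore on the puller (z of plug_top in the frame of bore_top above 0.026 m and distance between shoulder and plug_top below 0.004 m), for 0.2 s.
At the end, for the whole second after the job is handed in: The plug stands (within 14 degrees of upright, underside within 6 mm of the tub's floor, within 12 mm of its centre) in the upright tub, which is within 40 mm of where it stood, with the puller still screwed into it (shoulder within 4 mm of the plug's top); everything is released and at rest (horizontal distance between plug and tub_floor below 0.012 m and z of plug in the frame of tub_floor below 0.006 m and distance between shoulder and plug_top below 0.004 m and angle between plug's own z axis and vertical below 0.25 rad and angle between tub's own z axis and vertical below 0.1 rad and distance of tub from where it was at the start of the episode below 0.04 m and linear speed of each of plug, puller below 0.02 m/s); the robot touches nothing.
It fails at once if the puller is pressed or jammed with more than 15 N on the plug's thread while it is still on its way in (shoulder over 3 mm above the plug) (contact force between puller and plug above 15 N and horizontal distance between plug and bore_top below 0.02 m and z of shoulder in the frame of plug_top above 0.003 m).
It fails at once if the plug is pulled askew, more than 7 degrees off its axis, while it is in its bore (angle between plug's own z axis and vertical above 0.12 rad and horizontal distance between plug and bore_top below 0.015 m and z of plug_top in the frame of bore_top below 0.018 m).
It fails at once if the tub is knocked over (angle between tub's own z axis and vertical above 0.4 rad).
It fails at once if the multimeter, glue bottle, solder reel or screwdriver is pushed about (more than 20 mm) (distance of any of meter, glue, reel, driver from where it was at the start of the episode above 0.02 m).
It also fails if it takes over 72 s, if anything falls off the work surface, if the arm or the gripper's body presses on something with over 40 N, if the wrist force passes 120 N, or if a joint passes its speed limit or range.

### The arm

A 7-joint arm with a two-finger parallel gripper is mounted at the origin on a cart in front of the work surface, level with it; the furniture and walls round the work are solid. World frame = base frame: x ahead of the robot, y to its left, z up, the work surface at z = 0. Lengths are in m, angles in rad, forces in N, time in s.
With the tool pointing down it reaches from about 0.425 to 0.925 m from the base axis. Payload 6.8 kg.
Tool frame: the origin (TCP) lies midway between the tips of the shut fingers; the grasp point (between the pads) lies 19 mm behind it; z points along the fingers, y is the line along which they close (so a half turn about z gives the same grasp; the last joint's range is limited). The gripper opens to 85 mm and grips with 20 to 120 N. Pads are 22 mm wide; open, the fingers measure 114 mm over their backs; the gripper's body (76 mm by 85 mm) begins 54 mm behind the grasp point. The pads swing forward as they close: fully open they stand 13 mm farther back than shut.
Start: joints at [1.07, 0.477, 0.022, 1.555, -0.011, 1.109, -0.083], TCP at [0.258, -0.624, 0.231] pointing down, gripper open.
Joint ranges: [-2.96, 2.96], [-0.34, 2.1], [-1.41, 1.46], [0.24, 2.44], [-1.37, 4.51], [0.17, 1.92], [-2.96, 2.96]. Speed limits (rad/s): [2.39, 2.39, 3.14, 3.14, 3.14, 3.14, 3.14].

### API

Orientations are given as a rotation vector (axis times angle).
In Python, from bench import bot gives the robot as it stands.
- The arm moves only by the tool move_arm, never from a script. Its argument "targets" is a list of rows, each a list of 6 numbers: the shift along the world's x, y, z in cm, then the turn, a rotation vector about the world's x, y, z in degrees. In form: [[tx, ty, tz, wx, wy, wz], ...]. A call has 1 to 20 rows; each row shifts and turns the commanded pose from where the row before left it; what a row does not reach is not made up. A row lasts 1/12 s, in which the tool goes at most 41.7 mm and 7.16 degrees, less where a joint would pass 70% of its speed; a pose out of reach is approached as far as the arm can. A call is refused whole if a number of a shift passes 4.17 or a number of a turn 7.16, either way. A call with a gripper value outside its range is refused whole. "fingers" is the closure, from -1 (fully open) to 1 (shut), set as the call begins (left out, the last holds). The fingers move at their own pace and stop on an object; "newtons" is the grip in N (left out, the last holds). Time passes only in rows, so rows that do not move let the fingers close. It gives the time, the measured TCP pose, the force, the opening and the grip force at its end, in the units of the state.
- bot.observe(): the state, without advancing time (a new reading comes with each control period).
- bot.get_image(name): name is "scene" or "side" or "wrist"; returns a dict with "pixels" (420x560x3 uint8, red, green, blue), "mtx" (3x3 intrinsics, pixels), "k1" (the pictures are not rectified: a ray, as slopes to the right and down, at radius r is drawn at 1 + k1 r^2 times it, then the intrinsics apply), "camera_from_world" (4x4, takes a point from world to camera coordinates). Camera axes: x right, y down, z forward; pixel columns grow to the right and rows downward; lengths in m; the calibration is good to about 2 mm. A picture is of the moment at which its call begins. There is no depth.
- bot.job_done(): hands the job in; it is judged then, once.
The state is a dict: "time_s": time; "joint_positions": joint angles; "dq": joint speeds; "tau": joint torques, N m; "ee_pos": TCP position; "eef_rot": TCP orientation; "wrist_force": force on the tool from outside, world axes, zero at the start; "ft_torque": the same for the moment, N m; "grip_width": finger opening in m; "grasp_force": force on a finger pad.
Only numpy, scipy, OpenCV 4.12 (cv2) and the standard library are available. Lean on these libraries where they do the work, as an engineer would, in place of code of your own. Each camera call takes 0.05 s, during which the arm holds its last target. There are 200 camera calls.

## Working session

There is one attempt and no reset: what is moved stays moved. The work goes in short steps, Python scripts to look and compute and a tool call to move; the robot and the scene stay as the last step left them, time stands still between calls to the robot, and variables do not carry over. Pictures are saved under pics/ and viewed, at most 10 in all, crops included, and the job is handed in when it is done.

Besides the shell and the picture viewer there is one more tool, called after "Request:" in YAML: its name, and indented under it one key for each argument. move_arm: Moves the arm, as the interface text tells. Its arguments: {"type":"object","properties":{"targets":{"type":"array","items":{"type":"array","items":{"type":"number"}}},"fingers":{"type":"number"},"newtons":{"type":"number"}},"required":["targets"]}

```bash
mkdir -p pics
cat > h.py <<'E'
import numpy as np, cv2
from bench import bot
def ray(im,uv):
    K=np.array(im['mtx']);T=np.array(im['camera_from_world'])
    d=(np.array(uv,float)-K[:2,2])/[K[0,0],K[1,1]]
    p=d.copy()
    for _ in range(30): p=d/(1+im['k1']*(p@p))
    R=T[:3,:3];c=-R.T@T[:3,3]
    return c,R.T@np.array([p[0],p[1],1])
def atz(im,uv,z):
    c,r=ray(im,uv); return c+r*(z-c[2])/r[2]
def proj(im,P):
    T=np.array(im['camera_from_world']);q=T[:3,:3]@P+T[:3,3];p=q[:2]/q[2]
    p=p*(1+im['k1']*(p@p));K=np.array(im['mtx']);return p*[K[0,0],K[1,1]]+K[:2,2]
def tri(a,b):
    A=np.zeros((3,3));y=np.zeros(3)
    for c,r in (a,b):
        r=r/np.linalg.norm(r);M=np.eye(3)-np.outer(r,r);A+=M;y+=M@c
    return np.linalg.solve(A,y)
E
python3 - <<'E'
from h import *
import pickle
print(bot.observe())
D={}
for n in ('scene','side','wrist'):
    im=bot.get_image(n);D[n]=im
    cv2.imwrite(f'pics/{n}0.png',cv2.cvtColor(im['pixels'],cv2.COLOR_RGB2BGR))
    c,r=ray(im,(280,210));print(n,c.round(3),r.round(3),im['k1'])
pickle.dump(D,open('im0.pkl','wb'))
E
```

```text
{'time_s': 0.0, 'joint_positions': array([ 1.06990799,  0.47780449,  0.02236743,  1.55648449, -0.01143459,
        1.10929973, -0.08310557]), 'dq': array([-0.00173614,  0.00201994,  0.00030322,  0.00179138, -0.00064783,
        0.00088587, -0.00171625]), 'tau': array([-9.20253515e-04, -5.96449864e+01,  1.60775967e+00, -2.81197500e+01,
        1.25712622e-02,  9.52205068e-03, -7.56697318e-06]), 'ee_pos': array([ 0.2580851 , -0.62305388,  0.23030939]), 'eef_rot': array([-3.07944872e+00, -6.12715746e-01,  8.92938558e-04]), 'wrist_force': array([-0.43874864,  0.02180426, -0.18771872]), 'ft_torque': array([0.01589219, 0.00373491, 0.05360146]), 'grasp_force': 0.0, 'grip_width': 0.0856621974703131}
scene [ 0.084 -0.327  0.735] [ 0.57   0.36  -0.739] 0.014970762229080203
side [-0.357  0.393  0.736] [ 0.778 -0.341 -0.528] 0.03984850582009633
wrist [ 0.32  -0.599  0.373] [-0.228 -0.116 -0.967] -0.06977734500501641
```

View pics/scene0.png

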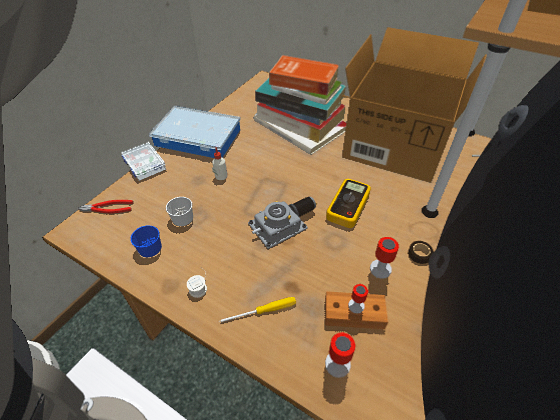

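View pics/side0.png

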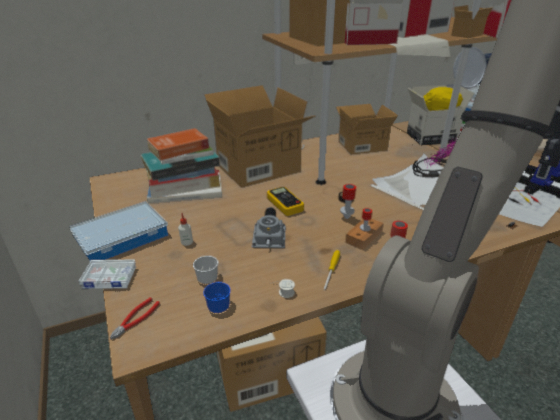

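The scene view shows three red-handled rods, at (386,250), (359,293) and (341,348). The one at (359,293) is the smallest and stands in the wooden block, so it is the one meant. Of the two tubs, grey (180,211) and blue (146,241), the grey one fits. The plug is on the turret at about (280,212). One enlarged crop will confirm this.

Run:
```python
from h import *
import pickle
D=pickle.load(open('im0.pkl','rb'))
S=D['scene'];s=cv2.cvtColor(S['pixels'],cv2.COLOR_RGB2BGR);d=cv2.cvtColor(D['side']['pixels'],cv2.COLOR_RGB2BGR)
r=lambda a,x,y,w,h,f:cv2.resize(a[y:y+h,x:x+w],None,fx=f,fy=f,interpolation=cv2.INTER_CUBIC)
top=np.hstack([r(s,320,230,80,60,5),r(s,240,185,80,60,5)]) # placeholder rows
bot_=np.hstack([r(s,320,275,80,60,5),r(s,150,190,80,60,5)])
cv2.imwrite('pics/c0.png',np.vstack([np.hstack([r(d,330,180,80,60,5),r(s,240,185,80,60,5)]),bot_]))
print('block',atz(S,(357,308),.032),'grip',atz(S,(360,292),.082),'turret',atz(S,(279,212),.058),'tubrim',atz(S,(180,207),.047))
print('tri grip',tri(ray(S,(360,292)),ray(D['side'],(367,214))))
for n,uv,z in (('bigA',(386,245),.1),('bigB',(341,345),.1),('glue',(220,180),0),('meter',(348,205),.03),('driver',(260,310),.01),('reel',(197,288),.02)): print(n,atz(S,uv,z).round(3))
```

```text
block [ 0.47954203 -0.25760357  0.032     ] grip [ 0.4856028  -0.25371454  0.082     ] turret [0.59970691 0.00113967 0.058     ] tubrim [0.49555539 0.22456016 0.047     ]
tri grip [ 0.48502686 -0.25415091  0.08113773]
bigA [ 0.604 -0.257  0.1  ]
bigB [ 0.364 -0.269  0.1  ]
glue [ 0.661  0.236 -0.   ]
meter [ 0.732 -0.122  0.03 ]
driver [ 0.383 -0.086  0.01 ]
reel [0.351 0.054 0.02 ]
```

View pics/c0.png

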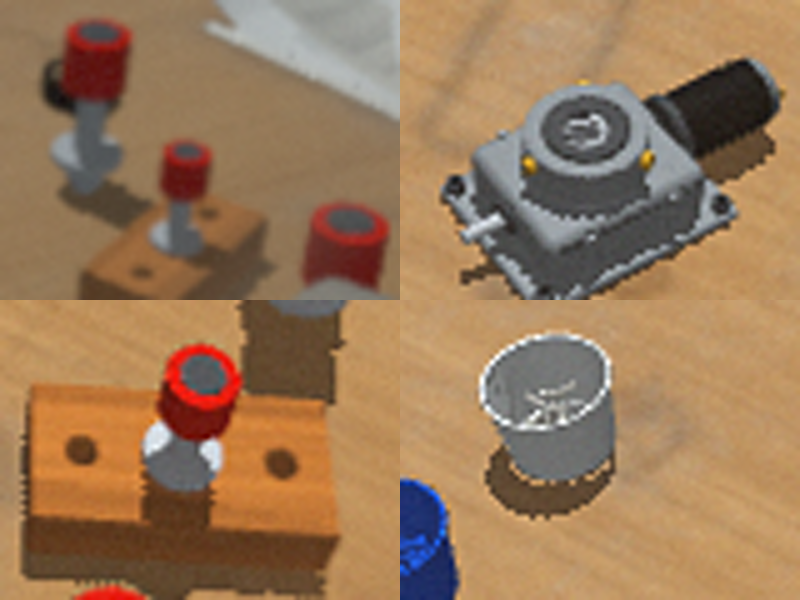

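The crop confirms it: the rod in the block is the smallest of the three, the grey tub is empty, and the dark plug sits in the turret. I'll move above the rod, winding the wrist counter-clockwise so the whole clockwise range is left for screwing.

Request:
move_arm:
  targets:
    - [1.0,1.7,-0.2,0,0,7.1]
    - [1.0,1.7,-0.2,0,0,7.1]
    - [1.0,1.7,-0.2,0,0,7.1]
    - [1.0,1.7,-0.2,0,0,7.1]
    - [1.0,1.7,-0.2,0,0,7.1]
    - [1.0,1.7,-0.2,0,0,7.1]
    - [1.0,1.7,-0.2,0,0,7.1]
    - [1.0,1.7,-0.2,0,0,7.1]
    - [1.0,1.7,-0.2,0,0,7.1]
    - [1.0,1.7,-0.2,0,0,7.1]
    - [1.0,1.7,-0.2,0,0,7.1]
    - [1.0,1.7,-0.2,0,0,7.1]
    - [1.0,1.7,-0.2,0,0,7.1]
    - [1.0,1.7,-0.2,0,0,7.1]
    - [1.0,1.7,-0.2,0,0,7.1]
    - [1.0,1.7,-0.2,0,0,7.1]
    - [1.0,1.7,-0.2,0,0,7.1]
    - [1.0,1.7,-0.2,0,0,7.1]
    - [1.0,1.7,-0.2,0,0,7.1]
    - [1.0,1.7,-0.2,0,0,7.1]
  fingers: -1

```text
time_s: 1.82
ee_pos: [0.4585, -0.2828, 0.1911]
eef_rot: [-0.414, -3.114, 0.0]
wrist_force: [-0.8, 0.2, -0.3]
grip_width: 0.085
grasp_force: 0.0
```

```bash
cat >> h.py <<'E'
from scipy.spatial.transform import Rotation as Ro
def st():
    o=bot.observe();R=Ro.from_rotvec(o['eef_rot']).as_matrix()
    print('t',round(o['time_s'],2),'p',o['ee_pos'].round(4),'yaw_y',np.degrees(np.arctan2(R[1,1],R[0,1])).round(2),'z',R[:,2].round(4),'\nq',o['joint_positions'].round(2),'F',o['wrist_force'].round(2),'M',o['ft_torque'].round(3),'w',round(o['grip_width'],4),'gf',round(o['grasp_force'],1));return o
E
python3 -c "
from h import *
st()"
```

```text
t 1.82 p [ 0.4585 -0.2828  0.1911] yaw_y 74.84 z [-3.e-04  0.e+00 -1.e+00] 
q [ 0.94  0.36 -0.61  1.89  0.25  0.97  1.52] F [-0.75  0.23 -0.29] M [ 0.005  0.007 -0.01 ] w 0.085 gf 0.0
```

Request:
move_arm:
  targets:
    - [0.6,0.6,0,0,0,6]
    - [0.6,0.6,0,0,0,6]
    - [0.5,0.6,0,0,0,6]
    - [0.5,0.6,0,0,0,6]
    - [0.5,0.5,0,0,0,6]
    - [0,0,0,0,0,0]
    - [0,0,0,0,0,0]

```text
time_s: 2.4
ee_pos: [0.4852, -0.2545, 0.191]
eef_rot: [0.392, -3.117, -0.001]
wrist_force: [-0.6, 0.4, 0.0]
grip_width: 0.0855
grasp_force: 0.0
```

Run:
```python
from h import *
o=st();im=bot.get_image('wrist')
cv2.imwrite('pics/w1.png',cv2.cvtColor(im['pixels'],cv2.COLOR_RGB2BGR))
import pickle;pickle.dump(im,open('w1.pkl','wb'))
h=cv2.cvtColor(im['pixels'],cv2.COLOR_RGB2HSV);m=(((h[...,0]<8)|(h[...,0]>172))&(h[...,1]>150)&(h[...,2]>60)).astype('uint8')
n,l,s,c=cv2.connectedComponentsWithStats(m)
for i in range(1,n):
    if s[i,4]>150:
        print(s[i],c[i].round(1))
print(proj(im,np.array([.4855,-.254,.095])),proj(im,np.array([.4855,-.254,.069])))
```

```text
t 2.4 p [ 0.4852 -0.2545  0.191 ] yaw_y 104.35 z [-4.e-04  5.e-04 -1.e+00] 
q [ 0.95  0.4  -0.73  1.86  0.32  0.99  1.91] F [-0.63  0.42  0.04] M [-0.016 -0.004  0.035] w 0.0855 gf 0.0
[ 266    4   63   75 2320] [295.7  42.6]
[260 191  35  39 721] [277.  208.7]
[ 210  301   50   54 1617] [236.8 324.2]
[275.69844742 216.85291654] [275.50258691 208.6998239 ]
```

View pics/w1.png

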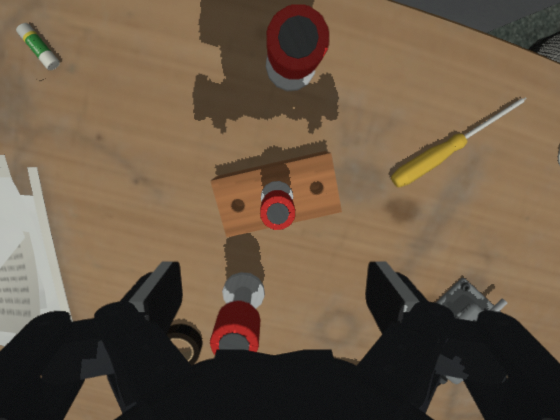

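The wrist view has the target rod's top ring centred at about (277.5, 212.5), with the block around it. The larger rods are at (296,42) and (237,324).

Run:
```python
from h import *
import pickle
im=pickle.load(open('w1.pkl','rb'));print(atz(im,(277.5,212.5),.095)); print(proj(im,np.array([.4852,-.2545,.191])))
```

```text
[ 0.48167686 -0.25351234  0.095     ]
[276.1417157 268.8697515]
```

Request:
move_arm:
  targets:
    - [-0.2,0.05,-2,0,0,0]
    - [0,0,-2,0,0,0]
    - [0,0,-2.5,0,0,0]
    - [0,0,-2.5,0,0,0]
    - [0,0,-2,0,0,0]
    - [0,0,-1.2,0,0,0]
    - [0,0,-0.6,0,0,0]
    - [0,0,0,0,0,0]
    - [0,0,0,0,0,0]

```text
time_s: 3.2
ee_pos: [0.4838, -0.2544, 0.0639]
eef_rot: [-0.395, 3.116, -0.001]
wrist_force: [-0.1, -0.1, -0.1]
grip_width: 0.085
grasp_force: 0.0
```

Request:
move_arm:
  targets:
    - [0,0,0,0,0,0]
    - [0,0,0,0,0,0]
    - [0,0,0,0,0,0]
    - [0,0,0,0,0,0]
    - [0,0,0,0,0,0]
    - [0,0,0,0,0,0]
    - [0,0,0,0,0,0]
    - [0,0,0,0,0,0]
  fingers: 1
  newtons: 60

```text
time_s: 3.87
ee_pos: [0.4837, -0.2542, 0.0638]
eef_rot: [-0.397, 3.116, -0.001]
wrist_force: [-1.2, 0.2, 6.0]
grip_width: 0.0268
grasp_force: 58.9
```

```bash
python3 -c "
from h import *
st()"
```

```text
t 3.87 p [ 0.4837 -0.2542  0.0638] yaw_y 104.51 z [ 5.e-04 -5.e-04 -1.e+00] 
q [ 0.86  0.57 -0.63  1.96  0.48  0.76  1.77] F [-1.2   0.22  6.02] M [ 0.008  0.245 -0.017] w 0.0268 gf 58.9
```

Gripped. I'll lift straight up, then carry the rod to a look-pose near the gearbox.

Request:
move_arm:
  targets:
    - [0,0,0.8,0,0,0]
    - [0,0,1.4,0,0,0]
    - [0,0,2,0,0,0]
    - [0,0,2.2,0,0,0]
    - [0,0,2.2,0,0,0]
    - [0.6,1.2,1.5,0,0,0]
    - [1,2,1.2,0,0,0]
    - [1.1,2.1,1,0,0,0]
    - [1.1,2.2,1,0,0,0]
    - [1.1,2.2,0.3,0,0,0]
    - [1.1,2.2,0,0,0,0]
    - [1.1,2.2,0,0,0,0]
    - [1.1,2.2,0,0,0,0]
    - [1.1,2.2,0,0,0,0]
    - [1.1,2.2,0,0,0,0]
    - [1.1,2.2,0,0,0,0]
    - [1.1,2,0,0,0,0]
    - [0.6,0.8,0,0,0,0]
    - [0,0,0,0,0,0]
    - [0,0,0,0,0,0]

```text
time_s: 5.53
ee_pos: [0.6151, 0.0023, 0.1996]
eef_rot: [0.397, -3.116, 0.001]
wrist_force: [-1.0, -1.7, -0.8]
grip_width: 0.0272
grasp_force: 59.1
```

Run:
```python
from h import *
o=st();im=bot.get_image('wrist')
import pickle;pickle.dump(im,open('w2.pkl','wb'))
a=cv2.cvtColor(im['pixels'],cv2.COLOR_RGB2BGR)[90:390,90:490]
cv2.imwrite('pics/w2.png',cv2.resize(a,None,fx=2,fy=2,interpolation=cv2.INTER_CUBIC))
S=bot.get_image('scene');pickle.dump(S,open('s2.pkl','wb'))
print('scene plug',atz(S,(277,210.6),.058), 'proj',proj(im,np.array([.6,.001,.058])))
```

```text
t 5.53 p [0.6151 0.0023 0.1996] yaw_y 104.52 z [-4.e-04 -6.e-04 -1.e+00] 
q [ 0.44  0.52 -0.75  1.7   0.39  1.08  1.39] F [-0.98 -1.68 -0.83] M [-0.025  0.031  0.018] w 0.0272 gf 59.1
scene plug [0.60107041 0.00763695 0.058     ] proj [277.86226658 187.36635054]
```

View pics/w2.png

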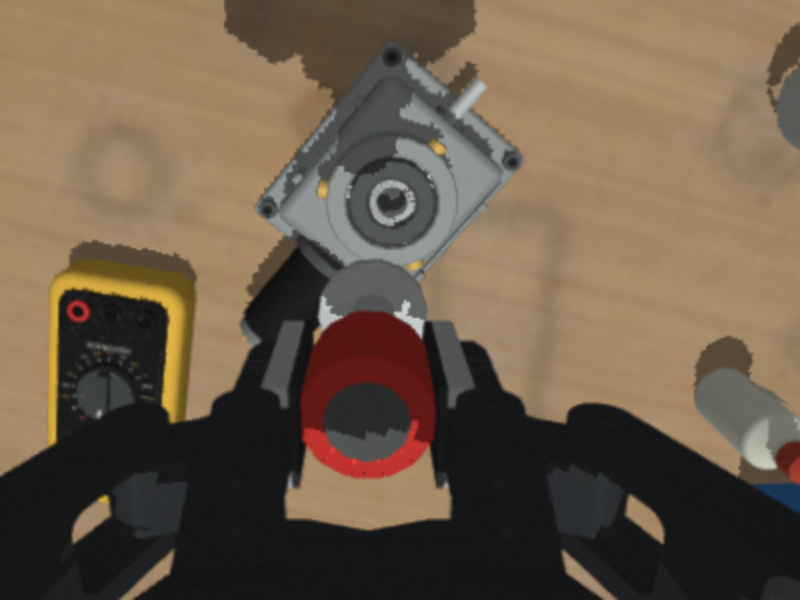

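The plug's hole is centred at crop (392,202), so wrist pixel (286,191). The held rod's shoulder disk is centred on column 276.5, its near edge on row 220.

Run:
```python
from h import *
import pickle
im=pickle.load(open('w2.pkl','rb'));S=pickle.load(open('s2.pkl','rb'))
P=np.array([.6151,.0023,.1678])
print('plug wrist',atz(im,(286.1,191.2),.058))
t=np.linspace(0,2*np.pi,73)
for z,r in((.1678,.016),(.1728,.016),(.2308,.0145)):
    q=np.array([proj(im,np.array([P[0]+r*np.cos(a),P[1]+r*np.sin(a),z])) for a in t]);print(z,'cols',q[:,0].min(),q[:,0].max(),'rows',q[:,1].min(),q[:,1].max())
# grey-dark plug ellipse in scene: print pixel luminance around
g=cv2.cvtColor(S['pixels'],cv2.COLOR_RGB2GRAY)
a=S['pixels'][190:230,250:310];cv2.imwrite('pics/s2.png',cv2.resize(cv2.cvtColor(a,cv2.COLOR_RGB2BGR),None,fx=12,fy=12,interpolation=cv2.INTER_CUBIC))
for c in ((.6,.003,.058),(.6,.007,.058)): print(proj(S,np.array(c)))
```

```text
plug wrist [0.60156778 0.00929561 0.058     ]
0.1678 cols 248.97081543975912 302.64120476939945 rows 220.07830433931315 270.33745111233054
0.1728 cols 248.31166984652543 303.4022817409642 rows 222.58544346716934 274.0152545538728
0.2308 cols 240.782317616686 312.66638735851524 rows 269.72552264214454 332.97924488009244
[278.40453383 211.62392423]
[276.98900954 210.9839473 ]
```

Request:
move_arm:
  targets:
    - [-0.3,0.2,-1,0,0,0]
    - [-0.5,0.2,-1.5,0,0,0]
    - [-0.4,0.2,-2,0,0,0]
    - [-0.2,0.05,-2,0,0,0]
    - [0,0,-1.3,0,0,0]
    - [0,0,-0.8,0,0,0]
    - [0,0,-0.3,0,0,0]
    - [0,0,0,0,0,0]
    - [0,0,0,0,0,0]

```text
time_s: 6.38
ee_pos: [0.602, 0.0094, 0.1109]
eef_rot: [-0.396, 3.115, 0.0]
wrist_force: [0.2, 0.4, -1.2]
grip_width: 0.0271
grasp_force: 59.1
```

Run:
```python
from h import *
import pickle
o=st();I={n:bot.get_image(n) for n in('scene','side','wrist')};pickle.dump(I,open('i3.pkl','wb'))
c=lambda n,x,y,w,h,f:cv2.resize(cv2.cvtColor(I[n]['pixels'][y:y+h,x:x+w],cv2.COLOR_RGB2BGR),None,fx=f,fy=f,interpolation=cv2.INTER_CUBIC)
P=o['ee_pos']
for n in('scene','side'): print(n,proj(I[n],np.array([.6013,.0088,.058])),proj(I[n],P-[0,0,.0318]))
cv2.imwrite('pics/m3.png',np.vstack([np.hstack([c('scene',250,170,60,60,5),c('side',240,190,60,60,5)]),c('wrist',190,150,150,75,4)]))
t=np.linspace(0,2*np.pi,73)
for z,r in((P[2]-.0318,.016),(.058,.020),(.058,.031)):
    p=P if z>.06 else np.array([.6013,.0088,0])
    q=np.array([proj(I['wrist'],np.array([p[0]+r*np.cos(a),p[1]+r*np.sin(a),z])) for a in t]);print(z,'cols',q[:,0].min(),q[:,0].max(),'rows',q[:,1].min(),q[:,1].max())
```

```text
t 6.38 p [0.602  0.0094 0.1109] yaw_y 104.48 z [ 1.e-03  3.e-04 -1.e+00] 
q [ 0.4   0.6  -0.7   1.8   0.47  0.92  1.31] F [ 0.16  0.44 -1.2 ] M [-0.037  0.029 -0.019] w 0.0271 gf 59.1
scene [276.64024894 210.35422316] [276.45125313 204.05544736]
side [269.06933052 220.62528519] [268.66298518 214.56358926]
0.07913017761178628 cols 248.82702952381777 302.39265566008555 rows 219.44975035050314 269.60049661159024
0.058 cols 244.6414317139699 305.08023870713043 rows 202.91816161468577 260.2245149001699
0.058 cols 228.05214385869843 321.6678462771846 rows 186.07173007882943 274.9126439339965
```

View pics/m3.png

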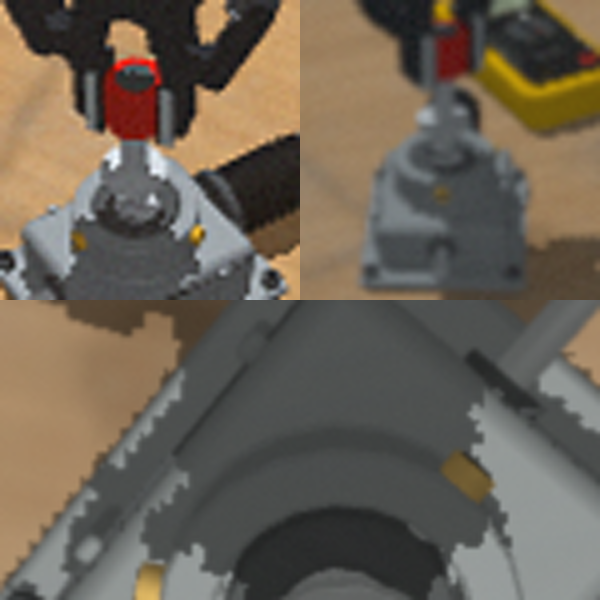

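The composite shows the rod's tip just above the hole. In the wrist crop the shoulder sits about 1 mm to +y of the plug centre (column 278 against 275). I'll shift by that and descend gently.

Request:
move_arm:
  targets:
    - [0,-0.1,0,0,0,0]
    - [0,0,-0.2,0,0,0]
    - [0,0,-0.2,0,0,0]
    - [0,0,-0.2,0,0,0]
    - [0,0,-0.2,0,0,0]
    - [0,0,0,0,0,0]
    - [0,0,0,0,0,0]

```text
time_s: 7.12
ee_pos: [0.6014, 0.0085, 0.1022]
eef_rot: [0.397, -3.116, -0.0]
wrist_force: [-0.1, 0.2, -1.3]
grip_width: 0.0269
grasp_force: 59.2
```

```bash
python3 -c "
from h import *
st()"
```

```text
t 7.12 p [0.6014 0.0085 0.1022] yaw_y 104.51 z [-1.e-04  2.e-04 -1.e+00] 
q [ 0.4   0.61 -0.7   1.81  0.48  0.91  1.3 ] F [-0.05  0.21 -1.31] M [ 0.047 -0.018 -0.019] w 0.0269 gf 59.2
```

Request:
move_arm:
  targets:
    - [0,0,-0.05,0,0,0]
    - [0,0,-0.05,0,0,0]
    - [0,0,-0.05,0,0,0]
    - [0,0,0,0,0,0]

```text
time_s: 7.45
ee_pos: [0.6017, 0.0086, 0.1009]
eef_rot: [-0.397, 3.116, 0.0]
wrist_force: [0.6, 0.6, -0.2]
grip_width: 0.0269
grasp_force: 59.2
```

Request:
move_arm:
  targets:
    - [0,0,-0.05,0,0,0]
    - [0,0,-0.05,0,0,0]
    - [0,0,0,0,0,0]

```text
time_s: 7.7
ee_pos: [0.6018, 0.0086, 0.1001]
eef_rot: [-0.397, 3.116, 0.0]
wrist_force: [0.8, 0.7, 1.0]
grip_width: 0.027
grasp_force: 59.4
```

Request:
move_arm:
  targets:
    - [0,0,-0.05,0,0,0]
    - [0,0,-0.05,0,0,0]
    - [0,0,0,0,0,0]

```text
time_s: 7.95
ee_pos: [0.6021, 0.0087, 0.0997]
eef_rot: [-0.396, 3.115, -0.0]
wrist_force: [-0.1, 0.7, 4.6]
grip_width: 0.0265
grasp_force: 60.1
```

Request:
move_arm:
  targets:
    - [0,0,0,0,0,-5]
    - [0,0,0,0,0,-5]
    - [0,0,0,0,0,-5]

```text
time_s: 8.2
ee_pos: [0.6025, 0.0079, 0.0997]
eef_rot: [0.021, 3.139, -0.001]
wrist_force: [1.2, -1.5, 3.8]
grip_width: 0.0268
grasp_force: 59.7
```

Request:
move_arm:
  targets:
    - [0,0,0,0,0,-5]
    - [0,0,0,0,0,-5]
    - [0,0,0,0,0,-5]

```text
time_s: 8.45
ee_pos: [0.6023, 0.0082, 0.0996]
eef_rot: [0.43, 3.11, -0.0]
wrist_force: [2.2, -1.6, 4.1]
grip_width: 0.0269
grasp_force: 59.7
```

```bash
python3 -c "
from h import *
st()"
```

```text
t 8.45 p [0.6023 0.0082 0.0996] yaw_y 74.25 z [ 1.8e-03 -4.0e-04 -1.0e+00] 
q [ 0.31  0.58 -0.57  1.81  0.4   0.87  0.84] F [ 2.19 -1.56  4.14] M [-0.186 -0.338 -0.029] w 0.0269 gf 59.7
```

Request:
move_arm:
  targets:
    - [0,0,0,0,0,-5]
    - [0,0,0,0,0,-5]
    - [0,0,0,0,0,-5]

```text
time_s: 8.7
ee_pos: [0.6019, 0.0081, 0.0994]
eef_rot: [0.833, 3.028, -0.0]
wrist_force: [0.1, 0.1, 3.5]
grip_width: 0.027
grasp_force: 59.6
```

Request:
move_arm:
  targets:
    - [0,0,0,0,0,-5]
    - [0,0,0,0,0,-5]
    - [0,0,0,0,0,-5]

```text
time_s: 8.95
ee_pos: [0.6014, 0.0081, 0.099]
eef_rot: [1.221, 2.894, -0.0]
wrist_force: [1.1, 0.2, 0.7]
grip_width: 0.0269
grasp_force: 59.4
```

```bash
python3 -c "
from h import *
st()"
```

```text
t 8.95 p [0.6014 0.0081 0.099 ] yaw_y 44.25 z [ 1.e-04 -3.e-04 -1.e+00] 
q [ 0.22  0.55 -0.45  1.82  0.31  0.84  0.39] F [1.09 0.17 0.73] M [ 0.056 -0.088  0.021] w 0.0269 gf 59.4
```

A start was found: the push dropped and the rod is sinking. I'll follow the helix, 0.4 mm per 6°.

Request:
move_arm:
  targets:
    - [0,0,-0.05,0,0,-6]
    - [0,0,-0.05,0,0,-6]
    - [0,0,-0.04,0,0,-6]
    - [0,0,-0.04,0,0,-6]

```text
time_s: 9.28
ee_pos: [0.6012, 0.0086, 0.0972]
eef_rot: [-1.797, -2.577, 0.0]
wrist_force: [-0.7, 1.4, 3.4]
grip_width: 0.0273
grasp_force: 59.6
```

Request:
move_arm:
  targets:
    - [0,0,-0.04,0,0,-6]
    - [0,0,-0.04,0,0,-6]
    - [0,0,-0.04,0,0,-6]
    - [0,0,-0.04,0,0,-6]

```text
time_s: 9.62
ee_pos: [0.6012, 0.0092, 0.0956]
eef_rot: [-2.293, -2.147, -0.001]
wrist_force: [-0.6, 1.6, 3.2]
grip_width: 0.0272
grasp_force: 59.6
```

```bash
python3 -c "
from h import *
st()"
```

```text
t 9.62 p [0.6012 0.0092 0.0956] yaw_y -3.76 z [-2.e-04  9.e-04 -1.e+00] 
q [ 0.07  0.53 -0.25  1.84  0.17  0.8  -0.33] F [-0.56  1.56  3.16] M [ 0.535  0.106 -0.015] w 0.0272 gf 59.6
```

Request:
move_arm:
  targets:
    - [0,-0.02,-0.04,0,0,-6]
    - [0,-0.02,-0.04,0,0,-6]
    - [0,0,-0.04,0,0,-6]
    - [0,0,-0.04,0,0,-6]
    - [0,0,-0.04,0,0,-6]

```text
time_s: 10.03
ee_pos: [0.6012, 0.0098, 0.0937]
eef_rot: [-2.769, -1.481, -0.001]
wrist_force: [0.1, 3.5, 3.1]
grip_width: 0.0265
grasp_force: 59.4
```

Request:
move_arm:
  targets:
    - [0,0,-0.04,0,0,-6]
    - [0,0,-0.04,0,0,-6]
    - [0,0,-0.04,0,0,-6]
    - [0,0,-0.04,0,0,-6]
    - [0,0,-0.04,0,0,-6]

```text
time_s: 10.45
ee_pos: [0.6015, 0.0104, 0.0918]
eef_rot: [-3.057, -0.714, -0.001]
wrist_force: [0.2, 5.1, 2.4]
grip_width: 0.0267
grasp_force: 59.2
```

```bash
python3 -c "
from h import *
st()"
```

```text
t 10.45 p [0.6015 0.0104 0.0918] yaw_y -63.7 z [ 3.0e-04  2.5e-03 -1.0e+00] 
q [-0.13  0.52  0.01  1.85 -0.01  0.77 -1.22] F [0.2  5.13 2.42] M [ 1.246  0.026 -0.013] w 0.0267 gf 59.2
```

The sideways force comes from the rod's small offset in the gripper turning round with it. I'll shift +y to relieve it while finishing the turn.

Request:
move_arm:
  targets:
    - [0,0.07,0,0,0,0]
    - [0,0.07,-0.04,0,0,-6]
    - [0,0.02,-0.04,0,0,-6]
    - [0,0.02,-0.04,0,0,-6]

```text
time_s: 10.78
ee_pos: [0.6017, 0.0108, 0.0905]
eef_rot: [-3.132, -0.232, -0.001]
wrist_force: [1.8, 2.8, 2.6]
grip_width: 0.0269
grasp_force: 59.3
```

Request:
move_arm:
  targets:
    - [0,0.01,-0.04,0,0,-6]
    - [0,0.01,-0.04,0,0,-6]
    - [0,0,0,0,0,0]

```text
time_s: 11.03
ee_pos: [0.6019, 0.0109, 0.0898]
eef_rot: [-3.139, 0.096, -0.002]
wrist_force: [1.2, 3.3, 2.7]
grip_width: 0.0268
grasp_force: 59.2
```

```bash
python3 -c "
from h import *
st()"
```

```text
t 11.03 p [0.6019 0.0109 0.0898] yaw_y -93.49 z [ 1.1e-03  7.0e-04 -1.0e+00] 
q [-0.23  0.53  0.14  1.86 -0.1   0.76 -1.66] F [1.19 3.33 2.72] M [ 1.016 -0.248 -0.062] w 0.0268 gf 59.2
```

Request:
move_arm:
  targets:
    - [0,0.03,-0.04,0,0,-6]
    - [0,0.03,-0.04,0,0,-6]
    - [0,0,0,0,0,0]

```text
time_s: 11.28
ee_pos: [0.6024, 0.0109, 0.0897]
eef_rot: [-3.112, 0.422, -0.003]
wrist_force: [0.4, 2.5, 7.9]
grip_width: 0.0271
grasp_force: 59.8
```

Request:
move_arm:
  targets:
    - [0,0,-0.04,0,0,-6]
    - [0,0,-0.04,0,0,-6]
    - [0,0,0,0,0,0]

```text
time_s: 11.53
ee_pos: [0.6029, 0.0107, 0.0896]
eef_rot: [-3.051, 0.746, -0.004]
wrist_force: [-0.8, 2.3, 12.1]
grip_width: 0.0268
grasp_force: 60.2
```

```bash
python3 -c "
from h import *
st()"
```

```text
t 11.53 p [0.6029 0.0107 0.0896] yaw_y -117.47 z [ 3.e-03  5.e-04 -1.e+00] 
q [-0.31  0.53  0.25  1.86 -0.18  0.76 -2.01] F [-0.85  2.28 12.06] M [ 0.722  0.137 -0.091] w 0.0268 gf 60.2
```

The rod stopped sinking at TCP z = 0.0897, where the shoulder should be home, and the push is rising. I'll take up the axial play, ease the push and check the torque.

Request:
move_arm:
  targets:
    - [0,0.03,0.05,0,0,-4]
    - [-0.05,0.03,0.05,0,0,-4]
    - [-0.05,0.02,0,0,0,-2]
    - [0,0,0,0,0,0]

```text
time_s: 11.87
ee_pos: [0.6019, 0.0112, 0.0897]
eef_rot: [-2.976, 1.004, -0.005]
wrist_force: [2.7, 1.9, 5.1]
grip_width: 0.0269
grasp_force: 59.4
```

Run:
```python
from h import *
import pickle
o=st();I={n:bot.get_image(n) for n in('scene','side')}
c=lambda n,x,y,w,h,f:cv2.resize(cv2.cvtColor(I[n]['pixels'][y:y+h,x:x+w],cv2.COLOR_RGB2BGR),None,fx=f,fy=f,interpolation=cv2.INTER_CUBIC)
cv2.imwrite('pics/m4.png',np.hstack([c('scene',250,180,50,60,8),c('side',245,190,50,60,8)]))
```

```text
t 11.87 p [0.6019 0.0112 0.0897] yaw_y -127.27 z [ 3.2e-03 -3.0e-04 -1.0e+00] 
q [-0.34  0.54  0.29  1.87 -0.21  0.76 -2.15] F [2.73 1.94 5.13] M [ 0.401 -0.853  0.041] w 0.0269 gf 59.4
```

View pics/m4.png

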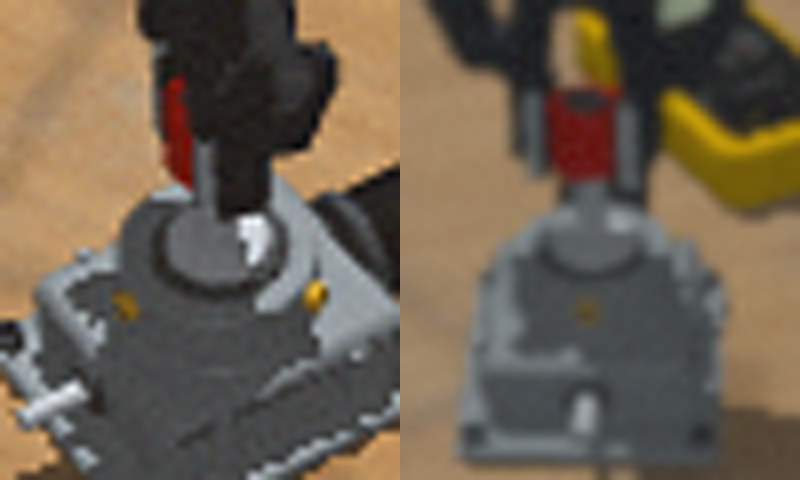

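The shoulder sits flat on the plug with an even dark ring showing around it (scene crop at about (220,250)). I'll centre the side load, firm the grip and draw straight up.

Request:
move_arm:
  targets:
    - [0.06,0.05,0.05,0,0,0]
    - [0,0,0.05,0,0,0]
    - [0,0,0.1,0,0,0]
    - [0,0,0.1,0,0,0]
    - [0,0,0.1,0,0,0]
    - [0,0,0.1,0,0,0]
  newtons: 90

```text
time_s: 12.47
ee_pos: [0.6004, 0.012, 0.0927]
eef_rot: [2.975, -1.008, -0.002]
wrist_force: [5.6, 1.2, -8.9]
grip_width: 0.0263
grasp_force: 88.9
```

```bash
python3 -c "
from h import *
st()"
```

```text
t 12.47 p [0.6004 0.012  0.0927] yaw_y -127.42 z [-1.3e-03 -3.0e-04 -1.0e+00] 
q [-0.35  0.53  0.29  1.87 -0.21  0.77 -2.16] F [ 5.62  1.24 -8.87] M [ 0.311 -1.517  0.033] w 0.0263 gf 88.9
```

Request:
move_arm:
  targets:
    - [0.1,0.02,0.05,0,0,0]
    - [0.05,0,0.15,0,0,0]
    - [0,0,0.15,0,0,0]
    - [0,0,0.15,0,0,0]

```text
time_s: 12.8
ee_pos: [0.6012, 0.012, 0.0981]
eef_rot: [2.974, -1.009, -0.004]
wrist_force: [2.0, 0.6, -9.2]
grip_width: 0.0263
grasp_force: 89.0
```

```bash
python3 -c "
from h import *
st()"
```

```text
t 12.8 p [0.6012 0.012  0.0981] yaw_y -127.48 z [-2.8e-03 -3.0e-04 -1.0e+00] 
q [-0.35  0.53  0.3   1.86 -0.21  0.79 -2.16] F [ 2.03  0.63 -9.17] M [ 0.133 -0.559 -0.022] w 0.0263 gf 89.0
```

Request:
move_arm:
  targets:
    - [0.03,0,0.15,0,0,0]
    - [0,0,0.2,0,0,0]
    - [0,0,0.2,0,0,0]
    - [0,0,0.2,0,0,0]
    - [0,0,0.2,0,0,0]
    - [0,0,0.2,0,0,0]
    - [0,0,0.2,0,0,0]
    - [0,0,0.3,0,0,0]
    - [0,0,0.4,0,0,0]
    - [0,0,0.5,0,0,0]
    - [0,0,0.7,0,0,0]
    - [0,0,1,0,0,0]
    - [0,0,1,0,0,0]
    - [0,0,1,0,0,0]
    - [0,0,1,0,0,0]
    - [0,0,0,0,0,0]
    - [0,0,0,0,0,0]
    - [0,0,0,0,0,0]

```text
time_s: 14.3
ee_pos: [0.6025, 0.0122, 0.1711]
eef_rot: [2.975, -1.009, -0.001]
wrist_force: [-0.0, 0.2, -1.8]
grip_width: 0.0266
grasp_force: 90.0
```

Run:
```python
from h import *
import pickle
o=st();I={n:bot.get_image(n) for n in('scene','side')};pickle.dump(I,open('i5.pkl','wb'))
c=lambda n,x,y,w,h,f:cv2.resize(cv2.cvtColor(I[n]['pixels'][y:y+h,x:x+w],cv2.COLOR_RGB2BGR),None,fx=f,fy=f,interpolation=cv2.INTER_CUBIC)
cv2.imwrite('pics/m5.png',np.vstack([np.hstack([c('scene',245,155,80,75,5),c('side',240,165,80,75,5)]),np.hstack([c('scene',145,180,80,45,5),c('side',170,240,80,45,5)])]))
```

```text
t 14.3 p [0.6025 0.0122 0.1711] yaw_y -127.49 z [-4.e-04  0.e+00 -1.e+00] 
q [-0.37  0.43  0.33  1.81 -0.17  0.92 -2.2 ] F [-0.01  0.22 -1.76] M [-0.008  0.037 -0.011] w 0.0266 gf 90.0
```

View pics/m5.png

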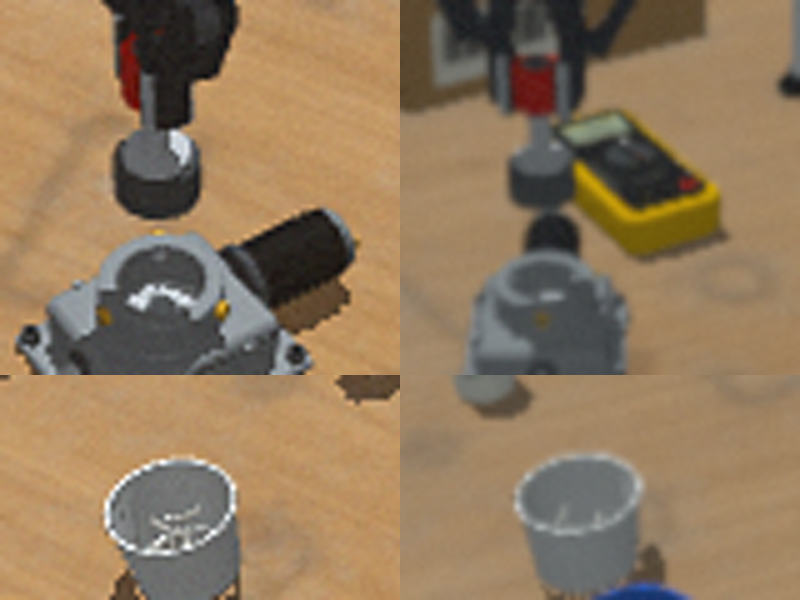

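The plug is out, hanging straight on the puller (scene crop at about (157,180)), and the grey tub is in place (rims at scene (179,206) and side (206,264)). Next I'll work out the plug's and the tub's positions.

Run:
```python
from h import *
import pickle
from scipy.optimize import least_squares
I=pickle.load(open('i5.pkl','rb'));t=np.linspace(0,2*np.pi,180)
def box(im,c,r,zs):
    q=np.array([proj(im,np.array([c[0]+r*np.cos(a),c[1]+r*np.sin(a),z])) for a in t for z in zs]);return q[:,0].min(),q[:,0].max(),q[:,1].min(),q[:,1].max()
rim={'scene':(145+105/5,145+238/5,180+84/5,180+178/5),'side':(170+114/5,170+242/5,240+78/5,240+158/5)}
for ns in (['scene'],['side'],['scene','side']):
    f=lambda c:np.concatenate([np.subtract(box(I[n],c,.0325,(.047,)),rim[n]) for n in ns])
    s=least_squares(f,[.495,.225]);print('tub',ns,s.x.round(4),s.fun.round(1))
pl={'scene':(245+114/5,245+201/5,155+217/5),'side':(240+108/5,240+175/5,165+212/5)}
zt=.1711-.0318
for ns in (['scene'],['side'],['scene','side']):
    f=lambda c:np.concatenate([np.subtract(np.array(box(I[n],c,.020,(zt,zt-.022)))[[0,1,3]],pl[n]) for n in ns])
    s=least_squares(f,[.602,.012]);print('plug',ns,s.x.round(4),s.fun.round(1))
```

```text
tub ['scene'] [0.4974 0.2283] [-0.   0.  -0.2  0.2]
tub ['side'] [0.4967 0.2318] [ 0.2 -0.2  0.1 -0.1]
tub ['scene', 'side'] [0.4977 0.2303] [-0.5 -0.5 -0.6 -0.2  0.7  0.3 -0.3 -0.5]
plug ['scene'] [0.604  0.0093] [-0.2  0.2 -0. ]
plug ['side'] [0.6004 0.0101] [-0.3  0.3 -0. ]
plug ['scene', 'side'] [0.6032 0.009 ] [-0.3  0.1  0.2 -0.3  0.3 -0.6]
```

Request:
move_arm:
  targets:
    - [-0.3,0.6,0,0,0,0]
    - [-0.5,1.1,0,0,0,0]
    - [-0.7,1.5,0,0,0,0]
    - [-0.8,1.7,0,0,0,0]
    - [-0.8,1.7,0,0,0,0]
    - [-0.8,1.7,0,0,0,0]
    - [-0.8,1.7,0,0,0,0]
    - [-0.8,1.7,0,0,0,0]
    - [-0.8,1.7,0,0,0,0]
    - [-0.8,1.7,0,0,0,0]
    - [-0.8,1.7,0,0,0,0]
    - [-0.8,1.6,0,0,0,0]
    - [-0.7,1.5,0,0,0,0]
    - [-0.6,1.2,0,0,0,0]
    - [-0.3,0.7,0,0,0,0]
    - [-0.2,0.3,0,0,0,0]
    - [0,0,-1,0,0,0]
    - [0,0,-1.5,0,0,0]
    - [0,0,-1.5,0,0,0]
    - [0,0,-1,0,0,0]

```text
time_s: 16.07
ee_pos: [0.4974, 0.2316, 0.1194]
eef_rot: [2.972, -1.011, -0.001]
wrist_force: [-0.2, 0.1, -1.7]
grip_width: 0.0263
grasp_force: 90.0
```

Request:
move_arm:
  targets:
    - [0,0,0,0,0,0]
    - [0,0,0,0,0,0]

```text
time_s: 16.23
ee_pos: [0.4977, 0.2322, 0.1207]
eef_rot: [2.973, -1.011, -0.001]
wrist_force: [0.4, -0.8, -1.6]
grip_width: 0.0262
grasp_force: 89.9
```

Run:
```python
from h import *
import pickle
o=st();I={n:bot.get_image(n) for n in('scene','side','wrist')};pickle.dump(I,open('i6.pkl','wb'))
for n in('scene','side'): print(n,proj(I[n],np.array([.4975,.230,.047])))
c=lambda n,x,y,w,h,f:cv2.resize(cv2.cvtColor(I[n]['pixels'][y:y+h,x:x+w],cv2.COLOR_RGB2BGR),None,fx=f,fy=f,interpolation=cv2.INTER_CUBIC)
cv2.imwrite('pics/m6.png',np.vstack([np.hstack([c('scene',140,165,80,60,5),c('side',165,220,80,60,5)]),c('wrist',180,120,200,75,4)]))
```

```text
t 16.23 p [0.4977 0.2322 0.1207] yaw_y -127.56 z [-0.0011 -0.0012 -1.    ] 
q [-0.75  0.42  0.25  1.97 -0.14  0.77 -2.64] F [ 0.39 -0.78 -1.62] M [-0.012 -0.013  0.052] w 0.0262 gf 89.9
scene [178.86969796 205.67452463]
side [206.23813034 263.05533225]
```

View pics/m6.png

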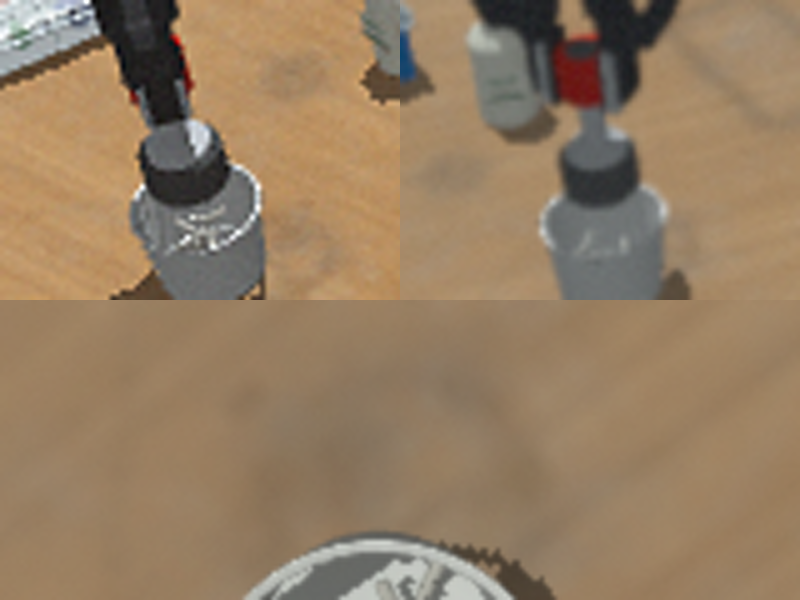

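The plug hangs just above the grey tub, whose rim ellipse surrounds its lower edge in both views. I'll check the alignment once in numbers.

Run:
```python
from h import *
import pickle
from scipy.optimize import least_squares
I=pickle.load(open('i6.pkl','rb'));t=np.linspace(0,2*np.pi,180)
def box(im,c,r,zs):
    q=np.array([proj(im,np.array([c[0]+r*np.cos(a),c[1]+r*np.sin(a),z])) for a in t for z in zs]);return np.array([q[:,0].min(),q[:,0].max(),q[:,1].max()])
pl={'scene':(140+140/5,140+228/5,165+207/5),'side':(165+160/5,165+237/5,220+207/5)}
zt=.0889
for ns in (['scene'],['side'],['scene','side']):
    f=lambda c:np.concatenate([np.subtract(box(I[n],c,.020,(zt,zt-.022)),pl[n]) for n in ns])
    s=least_squares(f,[.4977,.23]);print('plug',ns,s.x.round(4),s.fun.round(1))
```

```text
plug ['scene'] [0.4977 0.228 ] [-0.5  0.6 -0. ]
plug ['side'] [0.5001 0.23  ] [-0.6  0.6 -0. ]
plug ['scene', 'side'] [0.499  0.2297] [-0.7  0.4 -0.6 -0.3  0.8  0.2]
```

Request:
move_arm:
  targets:
    - [-0.1,0.05,-0.5,0,0,0]
    - [0,0,-0.8,0,0,0]
    - [0,0,-0.8,0,0,0]
    - [0,0,-0.8,0,0,0]
    - [0,0,-0.7,0,0,0]
    - [0,0,-0.6,0,0,0]
    - [0,0,-0.5,0,0,0]
    - [0,0,-0.4,0,0,0]
    - [0,0,-0.3,0,0,0]
    - [0,0,0,0,0,0]

```text
time_s: 17.22
ee_pos: [0.4965, 0.2334, 0.0667]
eef_rot: [2.974, -1.009, -0.001]
wrist_force: [-0.6, -0.7, -1.8]
grip_width: 0.0264
grasp_force: 89.9
```

Request:
move_arm:
  targets:
    - [0,0,-0.2,0,0,0]
    - [0,0,-0.2,0,0,0]
    - [0,0,0,0,0,0]

```text
time_s: 17.47
ee_pos: [0.4967, 0.2336, 0.0632]
eef_rot: [2.975, -1.01, -0.0]
wrist_force: [0.4, 0.0, -2.2]
grip_width: 0.0266
grasp_force: 89.9
```

Request:
move_arm:
  targets:
    - [0,0,-0.15,0,0,0]
    - [0,0,-0.1,0,0,0]
    - [0,0,0,0,0,0]

```text
time_s: 17.72
ee_pos: [0.4967, 0.2336, 0.0607]
eef_rot: [2.975, -1.01, -0.0]
wrist_force: [0.4, 0.1, -1.3]
grip_width: 0.0263
grasp_force: 89.9
```

Request:
move_arm:
  targets:
    - [0,0,-0.15,0,0,0]
    - [0,0,-0.1,0,0,0]
    - [0,0,0,0,0,0]

```text
time_s: 17.97
ee_pos: [0.4966, 0.2335, 0.0581]
eef_rot: [2.975, -1.01, -0.0]
wrist_force: [-0.2, 0.1, -1.8]
grip_width: 0.0263
grasp_force: 89.9
```

Request:
move_arm:
  targets:
    - [0,0,-0.1,0,0,0]
    - [0,0,-0.1,0,0,0]
    - [0,0,0,0,0,0]

```text
time_s: 18.22
ee_pos: [0.4969, 0.2336, 0.0564]
eef_rot: [-2.975, 1.01, -0.0]
wrist_force: [-1.0, -0.1, -0.9]
grip_width: 0.0265
grasp_force: 90.4
```

Request:
move_arm:
  targets:
    - [0,0,-0.07,0,0,0]
    - [0,0,-0.05,0,0,0]
    - [0,0,0,0,0,0]

```text
time_s: 18.47
ee_pos: [0.4971, 0.2334, 0.0562]
eef_rot: [-2.974, 1.01, -0.0]
wrist_force: [-3.1, -2.9, 10.2]
grip_width: 0.0261
grasp_force: 91.7
```

The plug is down on the tub floor. I'll ease the push, open, and rise straight up.

Request:
move_arm:
  targets:
    - [0,0,0.1,0,0,0]
    - [0,0,0.05,0,0,0]
    - [0,0,0,0,0,0]
  newtons: 20

```text
time_s: 18.72
ee_pos: [0.4968, 0.2337, 0.0566]
eef_rot: [-2.975, 1.01, -0.0]
wrist_force: [0.7, 0.3, -3.8]
grip_width: 0.0266
grasp_force: 90.0
```

Request:
move_arm:
  targets:
    - [0,0,0,0,0,0]
    - [0,0,0,0,0,0]
    - [0,0,0,0,0,0]
    - [0,0,0,0,0,0]
    - [0,0,0,0,0,0]
    - [0,0,0,0,0,0]
    - [0,0,0,0,0,0]
  fingers: -1

```text
time_s: 19.3
ee_pos: [0.4968, 0.2336, 0.0566]
eef_rot: [-2.975, 1.01, -0.0]
wrist_force: [-0.5, 0.6, -0.0]
grip_width: 0.0854
grasp_force: 0.0
```

Request:
move_arm:
  targets:
    - [0,0,0.5,0,0,0]
    - [0,0,1,0,0,0]
    - [0,0,1.5,0,0,0]
    - [0,0,2,0,0,0]
    - [0,0,2,0,0,0]
    - [0,0,2,0,0,0]
    - [0,0,2,0,0,0]
    - [0,0,2,0,0,0]
    - [0,0,1,0,0,0]
    - [0,0,0,0,0,0]
    - [0,0,0,0,0,0]

```text
time_s: 20.22
ee_pos: [0.4968, 0.2337, 0.1969]
eef_rot: [-2.974, 1.009, -0.001]
wrist_force: [0.6, 0.8, 0.2]
grip_width: 0.0854
grasp_force: 0.0
```

Run:
```python
from h import *
o=st();I={n:bot.get_image(n) for n in('scene','side')}
c=lambda n,x,y,w,h,f:cv2.resize(cv2.cvtColor(I[n]['pixels'][y:y+h,x:x+w],cv2.COLOR_RGB2BGR),None,fx=f,fy=f,interpolation=cv2.INTER_CUBIC)
cv2.imwrite('pics/m7.png',np.hstack([c('scene',140,170,80,80,5),c('side',165,220,80,80,5)]))
```

```text
t 20.22 p [0.4968 0.2337 0.1969] yaw_y -127.49 z [ 8.e-04  7.e-04 -1.e+00] 
q [-0.78  0.31  0.28  1.91 -0.1   0.93 -2.68] F [0.56 0.82 0.22] M [0.038 0.04  0.04 ] w 0.0854 gf 0.0
```

View pics/m7.png

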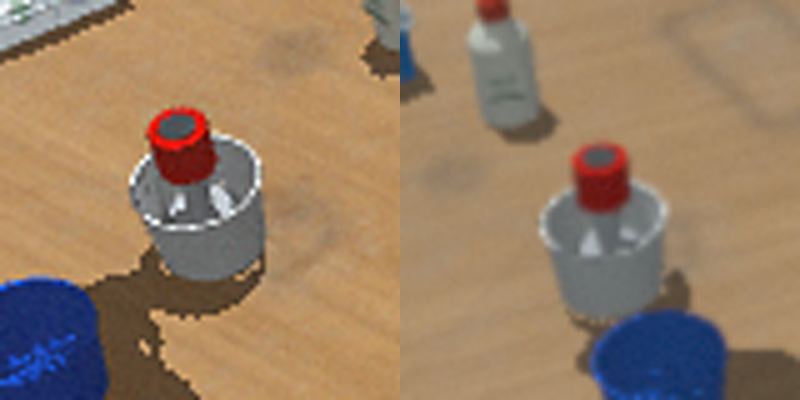

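The puller stands upright with the plug in the grey tub (grip at crop (180,130) in the scene view and (600,160) in the side view). The tub hasn't moved, and the gripper is open and clear.

```bash
python3 -c "
from bench import bot
print(bot.job_done())"
```

```text
the job is handed in; nothing more can be done
None
```

The job is handed in at about 20 s of the allowed 72 s, though the hand-in returned no verdict: I screwed the puller home, drew the plug out straight, and left both standing released in the grey tub with no bystanders touched.

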